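Set the bell timer on the packing bench

TASK

The printed boards need ten minutes to dry: set the bell timer on the packing bench. Twist its bar knob clockwise past the top (15-minute, three-bar) mark to wind the bell, then turn it back anticlockwise to the 10-minute (two-bar) mark and let go. Do not turn the round fan-speed knob on the box without a scale, and leave the orange tape roll where it is.

Things in the scene. Friction and masses are not known exactly. Their poses are not given: they have to be found in the camera images.
- timer_grip (a point): Grip point on the bell timer's black bar knob, on its upright turning axis, 80 mm above the bench, turns with it. Bar 46 long, 14 thick, from 61 to 96 mm above the bench, on a 48 mm aluminium disc. x along the bar to its pointer end (white line), y across its thickness, z up. Timer: grey case 120 x 120 x 50 mm, fixed, white flat 106 mm dial on top, steel bell 48 mm wide, 37 high at one side.
- timer_knob (a joint): Turn of the timer knob, rad, growing clockwise from above. Dial marks 20 degrees apart: dot (0 min) at 0, one bar (5 min) at 0.349, two bars (10 min) at 0.698, three bars (15 min, top mark) at 1.047; end stop at 1.4. Starts between 0 and 0.3. Light friction (0.06 N m), no spring: stays where it is left.
- fan_rim (a point): Bystander, not to be turned: rim point of the fan-speed control's round black knob (48 mm across, 51 to 81 mm above the bench), 24 mm from its upright axis; x points outward from the axis, z up. The knob is centred on a fixed grey case (120 x 120 x 50 mm) with vent slots, no dial and no bell; it turns easily.
- tape_mid (a point): Bystander: centre of a loose orange roll of packing tape lying flat, 96 mm across, 76 mm hole, 48 mm high; the point is 24 mm above the bench. Not to be moved.

How it is judged:
On the way:
1. the timer knob has been turned clockwise past the top (three-bar) mark (value of joint timer_knob above 1.05 rad), for 0.1 s.
At the end, for the whole second after the job is handed in: The timer knob stands at rest within 10 degrees (0.175 rad) of the two-bar 10-minute mark (0.698 rad) (value of joint timer_knob between 0.524 and 0.873 rad and velocity of joint timer_knob between -0.05 and 0.05 rad/s); the robot touches nothing.
It fails at once if the fan-speed knob is turned (its rim moves more than 8 mm, about 20 degrees) (distance of fan_rim from where it was at the start of the episode above 0.008 m).
It fails at once if the orange tape roll is moved more than 20 mm (distance of tape_mid from where it was at the start of the episode above 0.02 m).
It also fails if it takes over 32 s, if anything falls off the work surface, if the arm or the gripper's body presses on something with over 40 N, if the wrist force passes 120 N, or if a joint passes its speed limit or range.

ROBOT

A 6-joint arm with a two-finger parallel gripper is mounted at the origin on the work surface. World frame = base frame: x ahead of the robot, y to its left, z up, the work surface at z = 0. Lengths are in m, angles in rad, forces in N, time in s.
With the tool pointing down it reaches from about 0.25 to 0.725 m from the base axis. Payload 4 kg.
Tool frame: the origin (TCP) lies between the finger pads; the fingertips stand 11 mm ahead of it and the grasp point (between the pads) lies 8 mm behind it (bot.tip_extent is the distance from the TCP to the fingertips, in m); z points along the fingers, y is the line along which they close (so a half turn about z gives the same grasp; the last joint's range is limited). The gripper opens to 85 mm and grips with 20 to 120 N. Pads are 22 mm wide; open, the fingers measure 114 mm over their backs; the gripper's body (76 mm by 85 mm) begins 54 mm behind the grasp point. The pads swing forward as they close: fully open they stand 13 mm farther back than shut.
Start: joints at [-1.331, 0.241, 0.005, 1.335, 0, 1.571], TCP at [0.119, -0.486, 0.242] pointing down, gripper open.
Joint ranges: [-2.72, 2.72], [-1.05, 1.87], [-1.09, 1.28], [-1.99, 2.15], [-1.42, 1.44], [-3.14, 3.14]. Speed limits (rad/s): [2.79, 2.79, 3.14, 3.14, 3.14, 3.14].

INTERFACE

Orientations are given as a unit quaternion [x, y, z, w].
In Python, from workcell import bot gives the robot as it stands. The module is installed in compiled form; this text tells all that it offers.
- The arm moves only by the tool drive_tool, never from a script. Its argument "rows" is a list of rows, each an object of numbers: "dx", "dy", "dz": the shift along the tool's x, y, z in units of 50 mm (1.0 is 50 mm); "wx", "wy", "wz": the turn, a rotation vector about the tool's x, y, z in units of 5 degrees (1.0 is 5 degrees); "hand": the finger opening in mm, from 0 to 85.4. A call has 1 to 20 rows; each row is the pose to reach, as a shift and turn from the pose commanded when the call began, along the tool's axes at that moment; what a row does not reach only later rows make up. A row lasts 1/10 s, in which the tool goes at most 50 mm and 8.59 degrees, less where a joint would pass 70% of its speed; a pose out of reach is approached as far as the arm can. A call with a gripper value outside its range is refused whole. The fingers move at their own pace and stop on an object; the grip force is fixed at half the most. Time passes only in rows, so rows that repeat a pose let the fingers close. It gives the time, the measured TCP pose, the force, the opening and the grip force at its end, in the units of the state.
- bot.get_obs(): the state, without advancing time (a new reading comes with each control period).
- bot.camera(name): name is "scene" or "top" or "wrist"; returns the picture (480x640x3 uint8, red, green, blue); there is no depth.
- bot.get_calibration(name): a dict with "vfov" (degrees; the focal length in pixels is half the picture's height over the tangent of half this angle, whatever the lens; pixels are square), "cx", "cy" (the principal point, pixels), "k1" (the pictures are not rectified: a ray, as slopes to the right and down, at radius r is drawn at 1 + k1 r^2 times it, then the intrinsics apply), "origin" and "rotation" of the camera in the world; the wrist camera has in their place "mount" (4x4, takes a point from camera to tool coordinates, whose origin is the TCP and whose axes are the flange's). Camera axes: x right, y up, looking along -z (the intrinsics and any distortion apply to the point x, -y, -z); pixel columns grow to the right and rows downward; lengths in m; the calibration is good to about 2 mm. A picture is of the moment at which its call begins: read the wrist's pose just before it. get_calibration takes no time and is no camera call.
- bot.job_done(): hands the job in; it is judged then, once.
Trained networks look in the newest picture that a camera, given by its name, has taken for a name from the list of things; names that differ only in an ending like _2 or _b are one class to them, and where a whole thing is asked for, a point or a joint stands for the part that bears it (a point fixed in the world has none). Each returns a list of dicts, best first, with "score" (0 to 1); they miss things now and then, are a little off and sometimes report something else, mostly with a low value. They report only what shows in the picture. A call takes as long as a camera call.
- bot.look_for(camera, thing): "extent" ([centre column, centre row, width, height] in pixels, round what is visible of it).
- bot.outline_of(camera, thing): "region" (480x640 bool, what is visible of it) and "extent" ([centre column, centre row, width, height] in pixels, round what is visible of it).
The state is a dict: "clock": time; "joint_pos": joint angles; "joint_vel": joint speeds; "tau": joint torques, N m; "eef_pos": TCP position; "tool_rot": TCP orientation; "ft_force": force on the tool from outside, world axes, zero at the start; "ft_torque": the same for the moment, N m; "grip_width": finger opening in m; "grasp_force": force on a finger pad.
Only numpy, scipy, OpenCV 4.12 (cv2) and the standard library are available. Lean on these libraries where they do the work, as an engineer would, in place of code of your own. Each camera call takes 0.05 s, during which the arm holds its last target. There are 200 camera calls.

## Working session

There is one attempt and no reset: what is moved stays moved. The work goes in short steps, Python scripts to look and compute and a tool call to move; the robot and the scene stay as the last step left them, time stands still between calls to the robot, and variables do not carry over. Pictures are saved under pics/ and viewed, at most 10 in all, crops included, and the job is handed in when it is done.

Besides the shell and the picture viewer there is one more tool, called after "Request:" in YAML: its name, and indented under it one key for each argument. drive_tool: Moves the arm, as the interface text tells. Its arguments: {"type":"object","properties":{"rows":{"type":"array","items":{"type":"object","properties":{"dx":{"type":"number"},"dy":{"type":"number"},"dz":{"type":"number"},"wx":{"type":"number"},"wy":{"type":"number"},"wz":{"type":"number"},"hand":{"type":"number"}}}}},"required":["rows"]}

```bash
mkdir -p pics
cat > h.py <<'E'
import numpy as np, cv2
from scipy.spatial.transform import Rotation as R
from workcell import bot
def cam(name):
    c=bot.get_calibration(name); f=240/np.tan(np.radians(c["vfov"])/2)
    K=np.array([[f,0,c["cx"]],[0,f,c["cy"]],[0,0,1]]); D=np.array([c["k1"],0,0,0.])
    if "mount" in c:
        o=bot.get_obs(); T=np.eye(4); T[:3,:3]=R.from_quat(o["tool_rot"]).as_matrix(); T[:3,3]=o["eef_pos"]
        M=T@np.array(c["mount"]); return K,D,M[:3,:3],M[:3,3]
    return K,D,np.array(c["rotation"]),np.array(c["origin"])
def world(C,px,z):
    K,D,Rm,o=C
    u=cv2.undistortPoints(np.array(px,float).reshape(-1,1,2),K,D)[:,0]
    d=np.c_[u[:,0],-u[:,1],-np.ones(len(u))]@Rm.T
    return o+d*((z-o[2])/d[:,2])[:,None]
def snap(name,fn):
    C=cam(name); im=bot.camera(name); cv2.imwrite("pics/"+fn,im[...,::-1]); return C,im
E
python3 - <<'E'
from h import *
for n in("top","scene"):
    C,im=snap(n,n+"0.png")
    for t,z in(("timer_grip",.08),("fan_rim",.07),("tape_mid",.024)):
        for r in bot.look_for(n,t)[:2]: print(n,t,round(r["score"],2),np.round(r["extent"]),world(C,r["extent"][:2],z).round(3))
a=[cv2.imread(f"pics/{n}0.png") for n in("top","scene")]
E
```

```text
Traceback (most recent call last):
  File "h.py", line 14, in world
    d=np.c_[u[:,0],-u[:,1],-np.ones(len(u))]@Rm.T
      ~~~~~~~~~~~~~~~~~~~~~~~~~~~~~~~~~~~~~~^~~~~
ValueError: matmul: Input operand 1 has a mismatch in its core dimension 0, with gufunc signature (n?,k),(k,m?)->(n?,m?) (size 4 is different from 3)
```

View pics/top0.png

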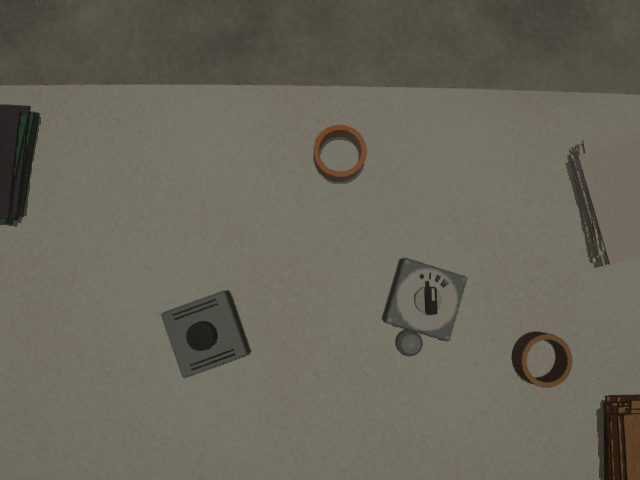

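The top view shows the timer knob near (430,298) with its bell at (409,342). The fan box is at (202,336). There are two rolls, at (340,153) and (546,360). The camera rotation is a quaternion, so I'll fix the helper.

```bash
sed -i 's/return K,D,np.array(c\["rotation"\])/return K,D,R.from_quat(c["rotation"]).as_matrix()/' h.py
python3 - <<'E'
from h import *
for n in("top","scene"):
    C,im=snap(n,n+"1.png")
    for t,z in(("timer_grip",.08),("fan_rim",.07),("tape_mid",.024)):
        for r in bot.look_for(n,t)[:2]: print(n,t,round(r["score"],2),np.round(r["extent"]),world(C,r["extent"][:2],z).round(3))
    if n=="top":
        cv2.imwrite("pics/crop.png",cv2.resize(im[240:370,360:490,::-1],(585,585),interpolation=cv2.INTER_CUBIC))
        print(world(C,[[409,342]],.087),world(C,[[428,299]],.051),world(C,[[404,258],[467,275],[447,339],[385,322]],.05).round(3))
o=bot.get_obs();print(R.from_quat(o["tool_rot"]).as_matrix().round(3),o["clock"])
E
```

```text
top timer_grip 0.94 [429. 298.  30.  35.] [[ 0.548 -0.195  0.08 ]]
top fan_rim 0.9 [201. 338.  30.  30.] [[0.481 0.19  0.07 ]]
top tape_mid 0.76 [338. 152.  57.  59.] [[ 0.813 -0.043  0.024]]
[[ 0.47589441 -0.15896331  0.087     ]] [[ 0.54590035 -0.20041898  0.051     ]] [[ 0.618 -0.159  0.05 ]
 [ 0.588 -0.271  0.05 ]
 [ 0.476 -0.234  0.05 ]
 [ 0.506 -0.124  0.05 ]]
scene timer_grip 0.86 [244. 173.  28.  44.] [[ 0.549 -0.191  0.08 ]]
scene fan_rim 0.9 [465. 189.  29.  34.] [[0.486 0.189 0.07 ]]
[[ 0.971  0.238 -0.   ]
 [ 0.238 -0.971  0.   ]
 [ 0.    -0.    -1.   ]] 0.5
```

View pics/crop.png

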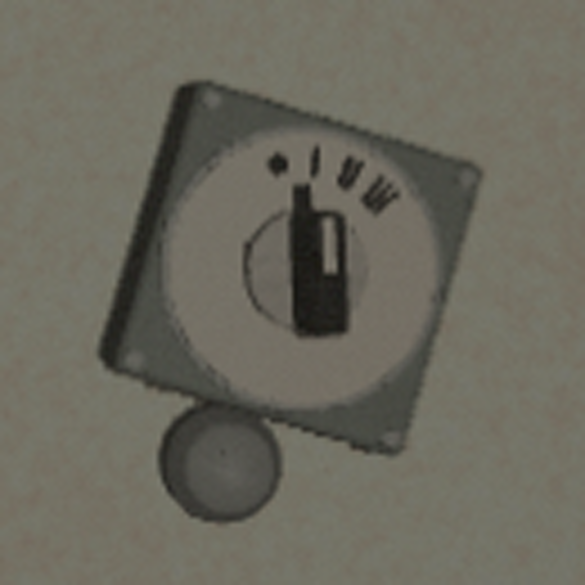

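The pointer points roughly along world +x, close to the one-bar mark. I'll move over the timer, then check from close by and read joint 6.

Request:
drive_tool:
  rows:
    - {"dx": 0.8,"dy": -0.3}
    - {"dx": 1.7,"dy": -0.6}
    - {"dx": 2.6,"dy": -1.0}
    - {"dx": 3.5,"dy": -1.3}
    - {"dx": 4.4,"dy": -1.6}
    - {"dx": 5.3,"dy": -2.0}
    - {"dx": 6.2,"dy": -2.3}
    - {"dx": 7.1,"dy": -2.6}
    - {"dx": 8.0,"dy": -3.0}
    - {"dx": 8.9,"dy": -3.3}
    - {"dx": 9.4,"dy": -3.5}
    - {"dx": 9.7,"dy": -3.6}
    - {"dx": 9.7,"dy": -3.6}
    - {"dx": 9.7,"dy": -3.6,"hand": 50}

```text
invalid input at $.rows[0]: expected keys dx, dy, dz, wx, wy, wz, hand
```

Run:
```python
from h import *
o=bot.get_obs();print(o["eef_pos"].round(4) if hasattr(o["eef_pos"],'round') else o["eef_pos"],np.round(o["joint_pos"],3),o["clock"],o["grip_width"])
print(R.from_quat(o["tool_rot"]).as_matrix().round(3))
C,im=snap("wrist","w1.png"); print(np.round(C[3],3))
for r in bot.outline_of("wrist","timer_grip")[:1]:
    print(r["score"],r["extent"],world(C,r["extent"][:2],.085))
    p=np.argwhere(r["region"])[:,::-1]; print(cv2.minAreaRect(p.astype(np.float32)))
```

```text
[ 0.1187 -0.4857  0.2423] [-1.331  0.241  0.005  1.335  0.     1.571] 0.5 0.08536049660617365
[[ 0.971  0.238 -0.   ]
 [ 0.238 -0.971  0.   ]
 [ 0.    -0.    -1.   ]]
[ 0.184 -0.47   0.374]
```

View pics/w1.png

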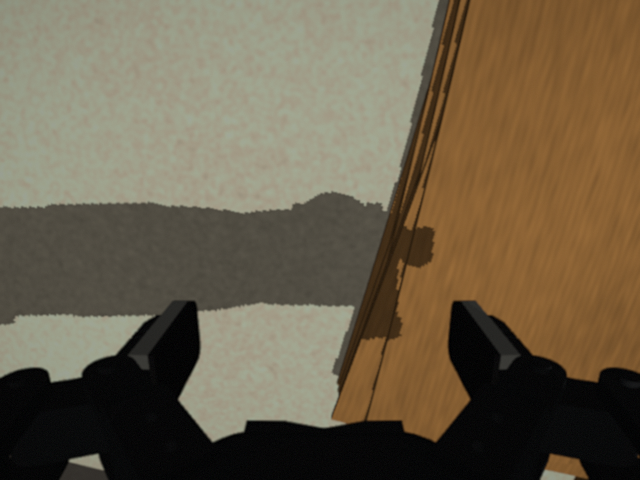

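All keys are needed in every row. The wrist camera sits 67 mm ahead of the tool, so I'll stop a little short of the timer for the look.

Request:
drive_tool:
  rows:
    - {"dx": 0.8,"dy": -0.3,"dz": 0,"wx": 0,"wy": 0,"wz": 0,"hand": 50}
    - {"dx": 1.7,"dy": -0.7,"dz": 0,"wx": 0,"wy": 0,"wz": 0,"hand": 50}
    - {"dx": 2.6,"dy": -1.1,"dz": 0,"wx": 0,"wy": 0,"wz": 0,"hand": 50}
    - {"dx": 3.5,"dy": -1.5,"dz": 0,"wx": 0,"wy": 0,"wz": 0,"hand": 50}
    - {"dx": 4.4,"dy": -1.9,"dz": 0,"wx": 0,"wy": 0,"wz": 0,"hand": 50}
    - {"dx": 5.3,"dy": -2.2,"dz": 0,"wx": 0,"wy": 0,"wz": 0,"hand": 50}
    - {"dx": 6.2,"dy": -2.6,"dz": 0,"wx": 0,"wy": 0,"wz": 0,"hand": 50}
    - {"dx": 7.1,"dy": -3.0,"dz": 0,"wx": 0,"wy": 0,"wz": 0,"hand": 50}
    - {"dx": 8.0,"dy": -3.4,"dz": 0,"wx": 0,"wy": 0,"wz": 0,"hand": 50}
    - {"dx": 8.6,"dy": -3.6,"dz": 0,"wx": 0,"wy": 0,"wz": 0,"hand": 50}
    - {"dx": 8.6,"dy": -3.6,"dz": 0,"wx": 0,"wy": 0,"wz": 0,"hand": 50}
    - {"dx": 8.6,"dy": -3.6,"dz": 0,"wx": 0,"wy": 0,"wz": 0,"hand": 50}
    - {"dx": 8.6,"dy": -3.6,"dz": 0,"wx": 0,"wy": 0,"wz": 0,"hand": 50}

```text
clock: 1.9
eef_pos: [0.4929, -0.2092, 0.2422]
tool_rot: [0.993, 0.119, -0.0, -0.0]
ft_force: [-0.5, 0.3, -0.8]
grip_width: 0.0502
grasp_force: 0.0
```

Run:
```python
from h import *
o=bot.get_obs();print(np.round(o["eef_pos"],4),np.round(o["joint_pos"],3),np.round(o["joint_vel"],3),o["clock"],o["grip_width"])
print(R.from_quat(o["tool_rot"]).as_matrix().round(3))
C,im=snap("wrist","w2.png"); print(np.round(C[3],3))
for r in bot.outline_of("wrist","timer_grip")[:1]:
    print(r["score"],r["extent"],world(C,r["extent"][:2],.085))
    p=np.argwhere(r["region"])[:,::-1]; print(cv2.minAreaRect(p.astype(np.float32)))
```

```text
[ 0.4929 -0.2092  0.2422] [-0.401  0.312  0.101  1.361 -0.     2.502] [-0.015 -0.009 -0.004 -0.002  0.001  0.001] 1.9 0.05020982300568141
[[ 0.972  0.237 -0.001]
 [ 0.237 -0.972 -0.   ]
 [-0.001 -0.    -1.   ]]
[ 0.559 -0.193  0.374]
0.82 [325.8, 135.8, 68.8, 85.4] [[ 0.54834134 -0.19732138  0.085     ]]
((325.0294189453125, 138.88233947753906), (67.05594635009766, 66.36994934082031), 59.03623962402344)
```

View pics/w2.png

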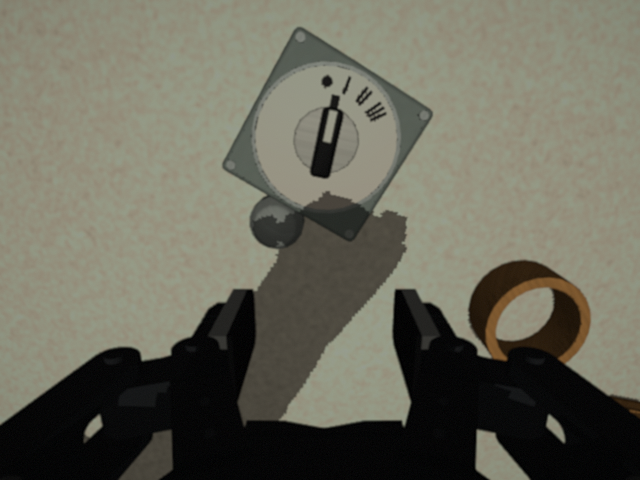

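Run:
```python
from h import *
C=cam("wrist")
im=cv2.imread("pics/w2.png")
c=world(C,[[300,36],[425,116],[350,234],[230,164]],.05); print("case",c.mean(0).round(4))
d=world(C,[[326,140]],.058)[0]; print("disc",d.round(4))
m=world(C,[[327,81],[347,85],[363,96],[376,111]],.05)
for o in(c.mean(0),d): print("marks",np.degrees(np.arctan2(m[:,1]-o[1],m[:,0]-o[0])).round(1))
g=cv2.cvtColor(im,cv2.COLOR_BGR2GRAY); k=np.zeros_like(g); k[90:185,305:350]=g[90:185,305:350]<45
n,l,s,ce=cv2.connectedComponentsWithStats(k); i=1+s[1:,4].argmax(); p=np.argwhere(l==i)[:,::-1].astype(np.float32)
r=cv2.minAreaRect(p); print(r, s[i]); b=world(C,cv2.boxPoints(r),.096); print(b.round(4),b.mean(0))
q=world(C,[[332,112],[327,143]],.096); print("line yaw",np.degrees(np.arctan2(*(q[0]-q[1])[[1,0]])))
for j in range(4):
    v=b[(j+1)%4]-b[j]; print(np.linalg.norm(v).round(4),np.degrees(np.arctan2(v[1],v[0])).round(1))
cv2.imwrite("pics/c2.png",cv2.resize(im[20:250,215:445],(690,690),interpolation=cv2.INTER_CUBIC))
```

```text
case [ 0.5442 -0.1994  0.05  ]
disc [ 0.5444 -0.199   0.058 ]
marks [ 13.1  -7.2 -26.6 -46.4]
marks [ 12.7  -7.7 -27.1 -47. ]
((327.39508056640625, 136.04885864257812), (19.79924774169922, 81.91812133789062), 12.90740966796875) [ 311   96   32   82 1055]
[[ 0.5222 -0.1925  0.096 ]
 [ 0.574  -0.1922  0.096 ]
 [ 0.5743 -0.2046  0.096 ]
 [ 0.5224 -0.2055  0.096 ]] [ 0.54822182 -0.19869301  0.096     ]
line yaw 4.470439950378241
0.0518 0.3
0.0125 -88.7
0.0519 -179.1
0.013 90.7
```

View pics/c2.png

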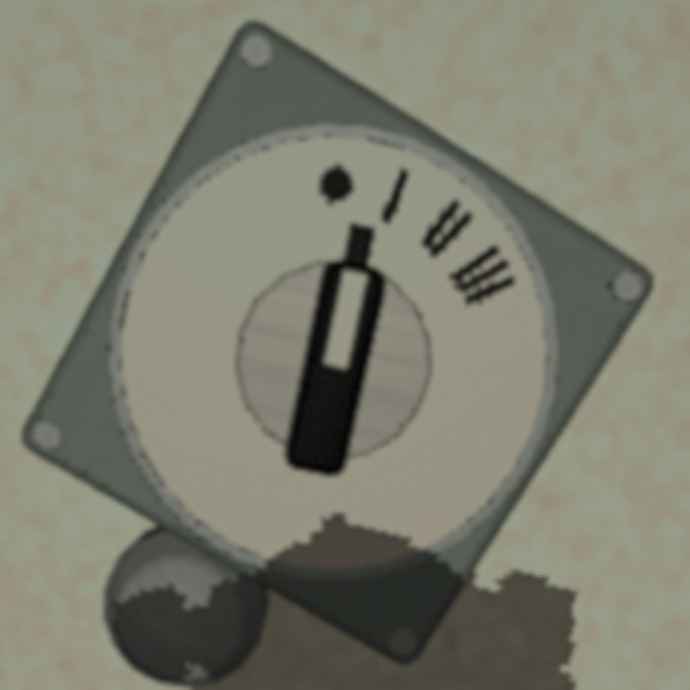

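The knob axis is at (0.544, -0.199). The pointer yaw is about 0.5° and the dot is at +13°, so the knob reads about 0.22 rad. Joint 6 would hit its limit with the tool as it is, so I'll use the half-turned grasp: turn the tool anticlockwise by 166° to yaw 180°.

Request:
drive_tool:
  rows:
    - {"dx": 0.1,"dy": 0,"dz": 0,"wx": 0,"wy": 0,"wz": -1.7,"hand": 50}
    - {"dx": 0.2,"dy": 0,"dz": 0,"wx": 0,"wy": 0,"wz": -3.4,"hand": 50}
    - {"dx": 0.3,"dy": 0,"dz": 0,"wx": 0,"wy": 0,"wz": -5.1,"hand": 50}
    - {"dx": 0.4,"dy": 0,"dz": 0,"wx": 0,"wy": 0,"wz": -6.8,"hand": 50}
    - {"dx": 0.5,"dy": 0,"dz": 0,"wx": 0,"wy": 0,"wz": -8.5,"hand": 50}
    - {"dx": 0.6,"dy": 0,"dz": 0,"wx": 0,"wy": 0,"wz": -10.2,"hand": 50}
    - {"dx": 0.7,"dy": 0,"dz": 0,"wx": 0,"wy": 0,"wz": -11.9,"hand": 50}
    - {"dx": 0.8,"dy": 0,"dz": 0,"wx": 0,"wy": 0,"wz": -13.6,"hand": 50}
    - {"dx": 0.9,"dy": 0,"dz": 0,"wx": 0,"wy": 0,"wz": -15.3,"hand": 50}
    - {"dx": 1.0,"dy": 0.05,"dz": 0,"wx": 0,"wy": 0,"wz": -17.0,"hand": 50}
    - {"dx": 1.05,"dy": 0.05,"dz": 0,"wx": 0,"wy": 0,"wz": -18.7,"hand": 50}
    - {"dx": 1.05,"dy": 0.05,"dz": 0,"wx": 0,"wy": 0,"wz": -20.4,"hand": 50}
    - {"dx": 1.05,"dy": 0.05,"dz": 0.2,"wx": 0,"wy": 0,"wz": -22.1,"hand": 50}
    - {"dx": 1.05,"dy": 0.05,"dz": 0.4,"wx": 0,"wy": 0,"wz": -23.8,"hand": 50}
    - {"dx": 1.05,"dy": 0.05,"dz": 0.6,"wx": 0,"wy": 0,"wz": -25.5,"hand": 50}
    - {"dx": 1.05,"dy": 0.05,"dz": 0.8,"wx": 0,"wy": 0,"wz": -27.2,"hand": 50}
    - {"dx": 1.05,"dy": 0.05,"dz": 1.0,"wx": 0,"wy": 0,"wz": -28.9,"hand": 50}
    - {"dx": 1.05,"dy": 0.05,"dz": 1.2,"wx": 0,"wy": 0,"wz": -30.6,"hand": 50}
    - {"dx": 1.05,"dy": 0.05,"dz": 1.4,"wx": 0,"wy": 0,"wz": -32.3,"hand": 50}
    - {"dx": 1.05,"dy": 0.05,"dz": 1.6,"wx": 0,"wy": 0,"wz": -33.3,"hand": 50}

```text
clock: 4.0
eef_pos: [0.5445, -0.1999, 0.1623]
tool_rot: [-0.003, 1.0, -0.0, 0.0]
ft_force: [0.0, -0.2, -0.3]
grip_width: 0.05
grasp_force: 0.0
```

Run:
```python
from h import *
C,im=snap("wrist","w3.png")
o=bot.get_obs();print(np.round(o["eef_pos"],4),np.round(o["joint_pos"],3),o["clock"],o["grip_width"])
M=R.from_quat(o["tool_rot"]).as_matrix();print(M.round(3)); print("to go, units",M.T@(np.array([.5444,-.199,.076])-o["eef_pos"])/.05,"yaw",np.degrees(np.arctan2(M[1,0],M[0,0])))
```

```text
[ 0.5435 -0.1995  0.1604] [-0.352  0.443  0.079  1.209 -0.    -0.36 ] 4.05 0.04984051153110317
[[-1.    -0.008 -0.003]
 [-0.008  1.     0.001]
 [ 0.003  0.001 -1.   ]]
to go, units [-0.02302219  0.00784842  1.68701158] yaw -179.55006237552664
```

View pics/w3.png

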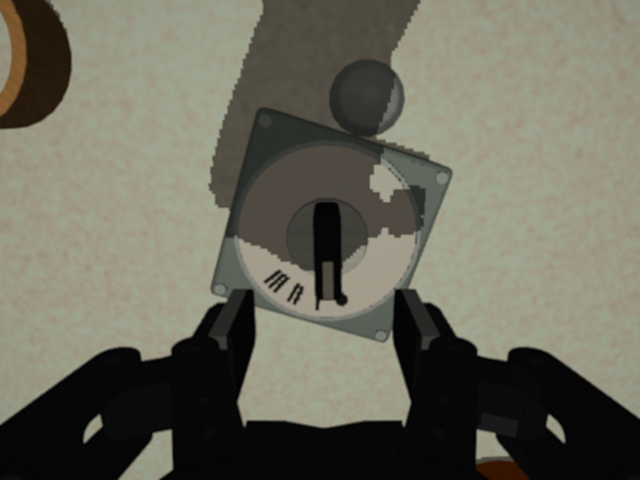

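The bar stands midway between the fingers (columns 253 and 395, bar at 327) and is aligned with them. Next I descend and close.

Request:
drive_tool:
  rows:
    - {"dx": 0,"dy": 0,"dz": 0.4,"wx": 0,"wy": 0,"wz": 0,"hand": 50}
    - {"dx": 0,"dy": 0,"dz": 0.8,"wx": 0,"wy": 0,"wz": 0,"hand": 50}
    - {"dx": 0,"dy": 0,"dz": 1.2,"wx": 0,"wy": 0,"wz": 0,"hand": 50}
    - {"dx": 0,"dy": 0,"dz": 1.5,"wx": 0,"wy": 0,"wz": 0,"hand": 50}
    - {"dx": 0,"dy": 0,"dz": 1.67,"wx": 0,"wy": 0,"wz": 0,"hand": 50}
    - {"dx": 0,"dy": 0,"dz": 1.67,"wx": 0,"wy": 0,"wz": 0,"hand": 50}
    - {"dx": 0,"dy": 0,"dz": 1.67,"wx": 0,"wy": 0,"wz": 0,"hand": 30}
    - {"dx": 0,"dy": 0,"dz": 1.67,"wx": 0,"wy": 0,"wz": 0,"hand": 20}
    - {"dx": 0,"dy": 0,"dz": 1.67,"wx": 0,"wy": 0,"wz": 0,"hand": 10}
    - {"dx": 0,"dy": 0,"dz": 1.67,"wx": 0,"wy": 0,"wz": 0,"hand": 10}
    - {"dx": 0,"dy": 0,"dz": 1.67,"wx": 0,"wy": 0,"wz": 0,"hand": 10}
    - {"dx": 0,"dy": 0,"dz": 1.67,"wx": 0,"wy": 0,"wz": 0,"hand": 10}

```text
clock: 5.25
eef_pos: [0.5462, -0.1983, 0.0802]
tool_rot: [-0.002, 1.0, 0.0, 0.001]
ft_force: [-0.3, 1.9, 5.6]
grip_width: 0.0129
grasp_force: 60.8
```

Request:
drive_tool:
  rows:
    - {"dx": 0,"dy": 0,"dz": 0,"wx": 0,"wy": 0,"wz": 0.8,"hand": 10}
    - {"dx": 0,"dy": 0,"dz": 0,"wx": 0,"wy": 0,"wz": 1.8,"hand": 10}
    - {"dx": 0,"dy": 0,"dz": 0,"wx": 0,"wy": 0,"wz": 2.8,"hand": 10}
    - {"dx": 0,"dy": 0,"dz": 0,"wx": 0,"wy": 0,"wz": 3.8,"hand": 10}
    - {"dx": 0,"dy": 0,"dz": 0,"wx": 0,"wy": 0,"wz": 4.8,"hand": 10}
    - {"dx": 0,"dy": 0,"dz": 0,"wx": 0,"wy": 0,"wz": 5.8,"hand": 10}
    - {"dx": 0,"dy": 0,"dz": 0,"wx": 0,"wy": 0,"wz": 6.8,"hand": 10}
    - {"dx": 0,"dy": 0,"dz": 0,"wx": 0,"wy": 0,"wz": 7.8,"hand": 10}
    - {"dx": 0,"dy": 0,"dz": 0,"wx": 0,"wy": 0,"wz": 8.8,"hand": 10}
    - {"dx": 0,"dy": 0,"dz": 0,"wx": 0,"wy": 0,"wz": 9.8,"hand": 10}
    - {"dx": 0,"dy": 0,"dz": 0,"wx": 0,"wy": 0,"wz": 10.8,"hand": 10}
    - {"dx": 0,"dy": 0,"dz": 0,"wx": 0,"wy": 0,"wz": 11.5,"hand": 10}
    - {"dx": 0,"dy": 0,"dz": 0,"wx": 0,"wy": 0,"wz": 11.5,"hand": 10}
    - {"dx": 0,"dy": 0,"dz": 0,"wx": 0,"wy": 0,"wz": 11.5,"hand": 10}
    - {"dx": 0,"dy": 0,"dz": 0,"wx": 0,"wy": 0,"wz": 11.5,"hand": 10}

```text
clock: 6.75
eef_pos: [0.5452, -0.1998, 0.0802]
tool_rot: [0.48, 0.878, -0.001, 0.001]
ft_force: [-2.5, -1.2, 6.4]
grip_width: 0.0129
grasp_force: 61.0
```

Run:
```python
from h import *
C,im=snap("wrist","w4.png")
o=bot.get_obs();M=R.from_quat(o["tool_rot"]).as_matrix()
print("yaw",np.degrees(np.arctan2(M[1,0],M[0,0])),o["eef_pos"],o["ft_force"],o["ft_torque"],o["grip_width"],o["clock"])
```

```text
yaw 122.69167815109108 [ 0.54523369 -0.19982108  0.08017789] [-2.50404494 -1.33189426  6.80630798] [-0.22820813  0.64527482 -0.07701928] 0.01291064630807108 6.8
```

View pics/w4.png

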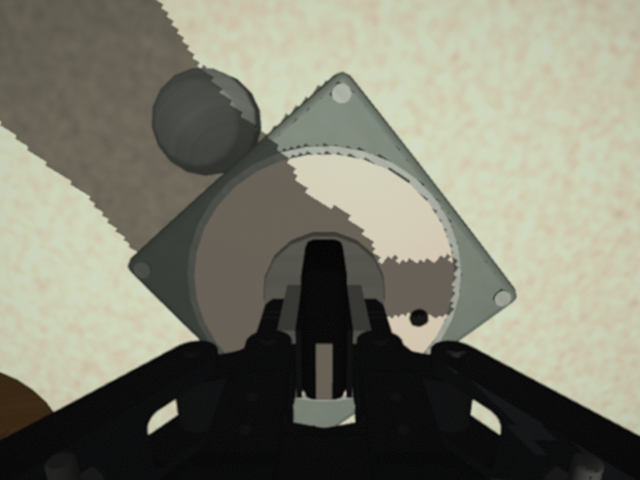

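The bar has followed the fingers: pointer yaw is −57°, or about 1.22 rad, past the top mark. I'll turn back 30° to the two-bar mark and open.

Request:
drive_tool:
  rows:
    - {"dx": 0,"dy": 0,"dz": 0,"wx": 0,"wy": 0,"wz": -0.8,"hand": 10}
    - {"dx": 0,"dy": 0,"dz": 0,"wx": 0,"wy": 0,"wz": -1.8,"hand": 10}
    - {"dx": 0,"dy": 0,"dz": 0,"wx": 0,"wy": 0,"wz": -2.8,"hand": 10}
    - {"dx": 0,"dy": 0,"dz": 0,"wx": 0,"wy": 0,"wz": -3.8,"hand": 10}
    - {"dx": 0,"dy": 0,"dz": 0,"wx": 0,"wy": 0,"wz": -4.8,"hand": 10}
    - {"dx": 0,"dy": 0,"dz": 0,"wx": 0,"wy": 0,"wz": -5.6,"hand": 10}
    - {"dx": 0,"dy": 0,"dz": 0,"wx": 0,"wy": 0,"wz": -6.1,"hand": 10}
    - {"dx": 0,"dy": 0,"dz": 0,"wx": 0,"wy": 0,"wz": -6.1,"hand": 10}
    - {"dx": 0,"dy": 0,"dz": 0,"wx": 0,"wy": 0,"wz": -6.1,"hand": 10}
    - {"dx": 0,"dy": 0,"dz": 0,"wx": 0,"wy": 0,"wz": -6.1,"hand": 10}
    - {"dx": 0,"dy": 0,"dz": 0,"wx": 0,"wy": 0,"wz": -6.1,"hand": 30}
    - {"dx": 0,"dy": 0,"dz": 0,"wx": 0,"wy": 0,"wz": -6.1,"hand": 50}
    - {"dx": 0,"dy": 0,"dz": 0,"wx": 0,"wy": 0,"wz": -6.1,"hand": 50}
    - {"dx": 0,"dy": 0,"dz": 0,"wx": 0,"wy": 0,"wz": -6.1,"hand": 50}
    - {"dx": 0,"dy": 0,"dz": -0.4,"wx": 0,"wy": 0,"wz": -6.1,"hand": 50}
    - {"dx": 0,"dy": 0,"dz": -1.0,"wx": 0,"wy": 0,"wz": -6.1,"hand": 50}
    - {"dx": 0,"dy": 0,"dz": -1.7,"wx": 0,"wy": 0,"wz": -6.1,"hand": 50}
    - {"dx": 0,"dy": 0,"dz": -2.2,"wx": 0,"wy": 0,"wz": -6.1,"hand": 50}
    - {"dx": 0,"dy": 0,"dz": -2.2,"wx": 0,"wy": 0,"wz": -6.1,"hand": 50}
    - {"dx": 0,"dy": 0,"dz": -2.2,"wx": 0,"wy": 0,"wz": -6.1,"hand": 50}

```text
clock: 8.8
eef_pos: [0.5455, -0.1988, 0.1891]
tool_rot: [0.231, 0.973, -0.0, 0.001]
ft_force: [-0.2, -0.1, -1.4]
grip_width: 0.05
grasp_force: 0.0
```

Run:
```python
from h import *
C,im=snap("wrist","w5.png")
o=bot.get_obs();M=R.from_quat(o["tool_rot"]).as_matrix()
print("yaw",np.degrees(np.arctan2(M[1,0],M[0,0])),o["eef_pos"],o["ft_force"],o["clock"])
```

```text
yaw 153.23504434329845 [ 0.54477577 -0.19853764  0.18793894] [-0.20437956 -0.11232632 -0.02987146] 8.85
```

View pics/w5.png

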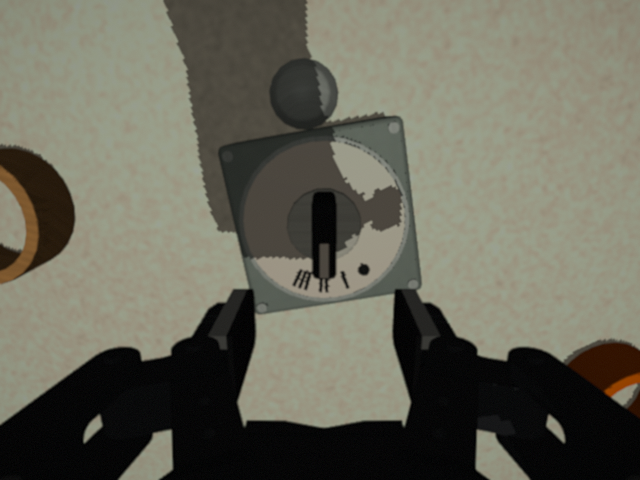

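The pointer (324,270) lies on the two-bar mark (324,284), and the gripper is clear of everything. I'm handing the job in.

```bash
python3 -c "
from workcell import bot
print(bot.job_done())"
```

```text
the job is handed in; nothing more can be done
None
```

The timer was wound past the 15-minute mark to about 1.22 rad, then set back to the 10-minute mark and released; the gripper is clear, the fan knob and tape roll were not touched, and the job is handed in, with no verdict returned.

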